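# Lower the hold-down on the loaded stage insert

## Robot

A 6-joint arm with a two-finger parallel gripper is mounted at the origin on the work surface. World frame = base frame: x ahead of the robot, y to its left, z up, the work surface at z = 0. Lengths are in m, angles in rad, forces in N, time in s.
With the tool pointing down it reaches from about 0.325 to 0.9 m from the base axis. Payload 6.1 kg.
Tool frame: the origin (TCP) lies at the very end of the fingers, on their centre line; the grasp point (between the pads) lies 19 mm behind it; z points along the fingers, x is the direction in which the jaws open and shut, and the axes are right-handed (so a half turn about z gives the same grasp; the last joint's range is limited). The gripper opens to 85 mm and grips with 20 to 120 N. Pads are 22 mm wide; open, the fingers measure 114 mm over their backs; the gripper's body (76 mm by 85 mm) begins 54 mm behind the grasp point. The pads swing forward as they close: fully open they stand 13 mm farther back than shut.
Start: joints at [-1.346, 0.22, 1.526, -0, 1.395, -0.126], TCP at [0.215, -0.587, 0.231] pointing down, gripper open.
Joint ranges: [-2.98, 2.98], [-0.91, 2.08], [0.09, 2.57], [-1.24, 4.39], [0.2, 2.65], [-2.68, 2.68]. Speed limits (rad/s): [2.57, 2.57, 3.01, 3.14, 3.14, 3.14].

## Interface

Orientations are given as a unit quaternion [x, y, z, w].
In Python, from station import robot, effector, imaging, order gives the robot as it stands. The module is installed in compiled form; this text tells all that it offers. Calls block until the motion is done:
- robot.reach(position, orientation): joint-space move of the TCP to a pose.
- robot.move_straight(position, attitude=None, velocity=0.15, until_force=None): straight line of the TCP; attitude=None keeps the orientation; velocity is the mean speed in m/s. With until_force (N) it stops when the force on the tool has changed by that much, and returns True; else False.
- robot.move_joints(angles): joint-space move.
- effector.gripper_to(opening, squeeze=None): opening from 0.0 (shut) to 1.0 (fully open); squeeze is the grip in N (None keeps the last); returns when the fingers have stopped.
- robot.hold(seconds).
- robot.ik(position, orientation): joint angles nearest the present ones, or None.
- robot.state(): the state.
- imaging.get_image(name): name is "side" or "top"; returns the picture (384x512x3 uint8, blue, green, red); there is no depth.
- imaging.camera_model(name): a dict with "fx", "fy", "cx", "cy" (pixels), "D" ([k1, k2, p1, p2, k3] as OpenCV has them; the pictures are not rectified), "cam_to_world" (4x4, takes a point from camera to world coordinates). Camera axes: x right, y down, z forward; pixel columns grow to the right and rows downward; lengths in m; the calibration is good to about 2 mm. A picture is of the moment at which its call begins. camera_model takes no time and is no camera call.
A pose or a line that the arm cannot do raises robot.PlanningError and nothing moves.
- order.job_done(): hands the job in, once; it reports no verdict.
The state is a dict: "time_s": time; "joint_positions": joint angles; "qd": joint speeds; "joint_efforts": joint torques, N m; "tcp_pos": TCP position; "tcp_rot": TCP orientation; "wrist_force": force on the tool from outside, world axes, zero at the start; "moment": the same for the moment, N m; "opening": opening from 0.0 (shut) to 1.0 (fully open).
Only numpy, scipy, OpenCV 4.12 (cv2) and the standard library are available. Lean on these libraries where they do the work, as an engineer would, in place of code of your own. Each camera call takes 0.05 s, during which the arm holds its last target. There are 200 camera calls.

## Task

One of the two black microscope stage inserts on the bench holds a chamber slide with an orange lid. Lower the blue-knobbed hold-down lever of that insert all the way, so that its pad comes down over the slide. Do not shift the slide, leave the empty insert's lever raised, and let go at the end.

Things in the scene. Friction and masses are not known exactly. Their poses are not given: they have to be found in the camera images.
- slide: Chamber slide lying loose in the nest of one insert (black plate 110 x 160 x 12 mm fixed to the bench): clear, 26 (x) by 76 (y) by 13 mm high, orange lid, 30 g. Origin: centre of its underside, 12 mm above the bench. Its x axis points from the lever's knob end to its pivot head (grey, 54 mm high); the pivot axis lies 47 mm along +x, 45 mm above the bench, parallel to y.
- lever_a (a joint): Hold-down lever over the slide, rad: 0 = level, fully down (stop); positive = raised, at most 0.75; starts at 0.4 to 0.65. Bar 12 mm wide, 8 mm thick, its top 49 mm above the bench when down; its pad, 47 mm from the pivot, is then 1 mm above the lid. Stiff hinge: stays where left, moves at 1 to 3 N. Push down on the knob, following it as it swings outward (a straight push also works).
- knob_a (a point): Centre of the blue ball knob (18 mm diameter) at the end of lever_a, 105 mm from its pivot. 45 mm above the bench when the lever is fully down, 85 to 109 mm above it at the start.
- lever_b (a joint): The identical lever of the other, empty insert, rad, same meaning (0 = down). It starts raised by 0.4 to 0.65 and is to be left raised.
There are look-alikes about, which are no part of the job. What is shaped like the slide but green is not meant.

How it is judged:
By the outcome, as a careful person would: the job done as asked, in the order asked, and still so for the second after the job is handed in, with the robot touching nothing.
It also fails if it takes over 29 s, if anything falls off the work surface, if the arm or the gripper's body presses on something with over 40 N, if the wrist force passes 120 N, or if a joint passes its speed limit or range.

## Working session

There is one attempt and no reset: what is moved stays moved. The work goes in short steps, each a Python script; the robot and the scene stay as the last script left them, time stands still between calls to the robot, and variables do not carry over. Pictures are saved under pics/ and viewed, about 8 in all and at most 12, crops included, and the job is handed in when it is done.

```bash
mkdir -p pics; python3 - <<'E'
from station import robot, effector, imaging, order
import cv2, numpy as np
for n in("top","side"):
    cv2.imwrite(f"pics/{n}0.png",imaging.get_image(n)); m=imaging.camera_model(n); print(n,{k:np.round(v,4).tolist() for k,v in m.items()})
s=robot.state();print(s["time_s"],s["tcp_pos"],s["tcp_rot"])
E
```

```text
top {'fx': 427.6283, 'fy': 427.6283, 'cx': 253.5802, 'cy': 195.1124, 'D': [-0.0185, 0.0, 0.0, 0.0, 0.0], 'cam_to_world': [[-0.0053, -0.9947, 0.1023, 0.4594], [-0.9996, 0.0083, 0.0286, -0.0253], [-0.0293, -0.1021, -0.9943, 0.933], [0.0, 0.0, 0.0, 1.0]]}
side {'fx': 401.5467, 'fy': 401.5467, 'cx': 257.455, 'cy': 190.9036, 'D': [-0.0139, 0.0, 0.0, 0.0, 0.0], 'cam_to_world': [[-0.9415, -0.224, 0.2518, 0.2868], [-0.3367, 0.659, -0.6726, 0.6585], [-0.0153, -0.718, -0.6959, 0.7423], [0.0, 0.0, 0.0, 1.0]]}
0.1 [ 0.21462924 -0.58640773  0.23028102] [ 8.19644086e-01 -5.72872399e-01 -6.67341158e-04 -5.84131736e-04]
```

View pics/top0.png

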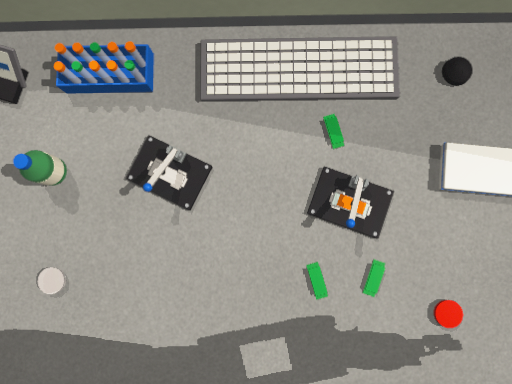

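View pics/side0.png

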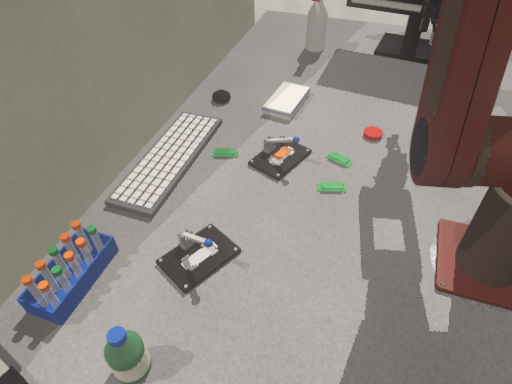

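Top view: the right-hand insert (about 352,203) holds the orange-lidded slide and its knob is near (351,224). The left insert (170,172) is empty with its knob near (148,187). The green blocks at (333,131), (317,281) and (374,278) are look-alikes. Next I'll confirm with one crop and measure.

```bash
cat > h.py <<'E'
import cv2, numpy as np
from station import imaging
def ray(n,px):
    m=imaging.camera_model(n);K=np.array([[m["fx"],0,m["cx"]],[0,m["fy"],m["cy"]],[0,0,1]])
    u=cv2.undistortPoints(np.array([[px]],float),K,np.array(m["D"]))[0,0];T=np.array(m["cam_to_world"])
    d=T[:3,:3]@[u[0],u[1],1];return T[:3,3],d/np.linalg.norm(d)
def at_z(n,px,z):
    o,d=ray(n,px);return o+d*(z-o[2])/d[2]
def tri(p1,p2):
    A=np.zeros((3,3));b=np.zeros(3);R=[ray("top",p1),ray("side",p2)]
    for o,d in R: P=np.eye(3)-np.outer(d,d);A+=P;b+=P@o
    x=np.linalg.solve(A,b);return x,[np.linalg.norm((np.eye(3)-np.outer(d,d))@(x-o)) for o,d in R]
def blob(im,box,hue):
    x0,y0,x1,y1=box;h=cv2.cvtColor(im[y0:y1,x0:x1],cv2.COLOR_BGR2HSV)
    m=cv2.inRange(h,(hue[0],120,50),(hue[1],255,255));n,l,s,c=cv2.connectedComponentsWithStats(m)
    k=1+np.argmax(s[1:,4]);return c[k]+[x0,y0],s[k].tolist()
E
python3 - <<'E'
from h import *
t=cv2.imread("pics/top0.png");s=cv2.imread("pics/side0.png")
for nm,bt,bs in(("A",(300,160,400,245),(240,125,320,180)),("B",(120,130,215,215),(150,220,245,290))):
    a,sa=blob(t,bt,(100,125));b,sb=blob(s,bs,(100,125));print(nm,a,sa,b,sb,tri(a,b))
a,sa=blob(t,(300,160,400,245),(5,20));print("lid",a,sa,at_z("top",a,.025))
bt=(300,160,400,245)
c1=cv2.resize(t[160:245,300:400],None,fx=6,fy=6,interpolation=cv2.INTER_CUBIC)
cv2.imwrite("pics/cropA.png",c1)
c2=cv2.resize(s[125:185,240:325],None,fx=8,fy=8,interpolation=cv2.INTER_CUBIC)
cv2.imwrite("pics/cropAs.png",c2)
E
```

```text
A [350.02985075 223.02985075] [46, 59, 9, 9, 67] [295.66666667 137.33333333] [55, 12, 2, 2, 3] (array([ 0.49048053, -0.18730989,  0.10067956]), [np.float64(0.001262131559386139), np.float64(0.0012621315593863134)])
B [147.265625 186.953125] [23, 53, 10, 9, 64] [207.93548387 241.22580645] [54, 19, 8, 5, 31] (array([0.56404317, 0.2093736 , 0.10048794]), [np.float64(0.0009991011853963405), np.float64(0.000999101185396358)])
lid [344.73255814 201.35465116] [37, 34, 16, 16, 172] [ 0.53794482 -0.19247598  0.025     ]
```

View pics/cropA.png

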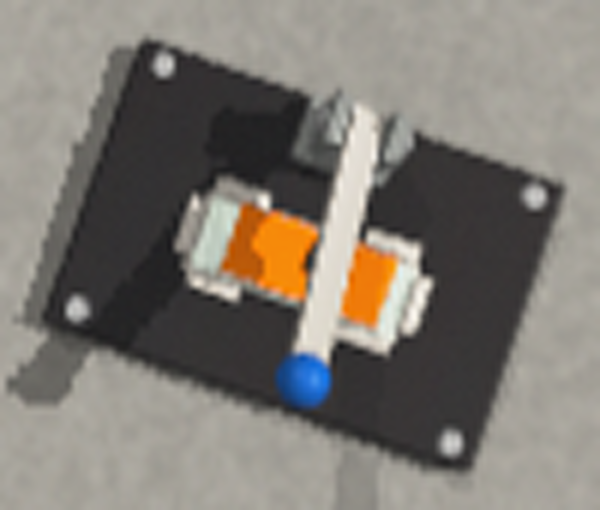

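View pics/cropAs.png

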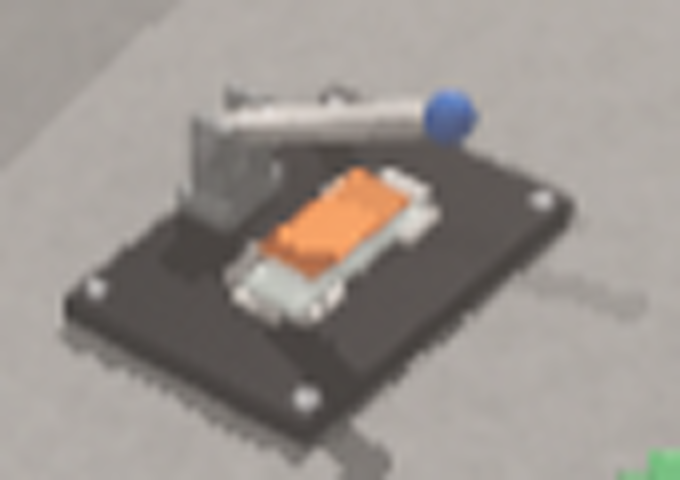

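Crops confirm it: the orange lid lies under this lever, whose blue knob is at top (350.3,222.9) and side (295.7,139.1). The pivot head is up-image. Next: plate axes from corners and screws, then the lever geometry.

```bash
cat >> h.py <<'E'
def crop_px(p,o,f): return [o[i]+(p[i]+.5)/f-.5 for i in(0,1)]
E
python3 - <<'E'
from h import *
C=[(148,42),(562,185),(466,468),(45,318)];S=[(163,65),(535,196),(451,443),(78,310)]
for Q,nm in((C,"corners"),(S,"screws")):
    P=np.array([at_z("top",crop_px(q,(300,160),6),.012)[:2] for q in Q])
    print(nm,P.mean(0),"sides",[np.linalg.norm(P[i]-P[(i+1)%4]).round(4) for i in range(4)])
    x=(P[0]-P[3])+(P[1]-P[2]);y=P[0]-P[1]
    print(" xdir",np.arctan2(x[1],x[0])," ydir-90",np.arctan2(y[1],y[0])-np.pi/2)
# screws in side view
Ss=[(96,288),(306,398),(543,199)]
print([at_z("side",crop_px(q,(240,125),8),.012)[:2].round(4) for q in Ss],[at_z("top",crop_px(q,(300,160),6),.012)[:2].round(4) for q in S])
k,e=tri(crop_px((304,380),(300,160),6),crop_px((449,116),(240,125),8));print("knob",k,e)
lid=[at_z("top",crop_px(q,(300,160),6),.025)[:2].round(4) for q in [(208,198),(195,262),(408,322),(425,262)]];print("lid ends",lid)
print("bar at head end z~.05",at_z("top",crop_px((365,108),(300,160),6),.049))
E
```

```text
corners [ 0.53840408 -0.20690581] sides [np.float64(0.1563), np.float64(0.1076), np.float64(0.1578), np.float64(0.1071)]
 xdir -0.3654748932096319  ydir-90 -0.3483900047749884
screws [ 0.53822972 -0.20747309] sides [np.float64(0.1406), np.float64(0.094), np.float64(0.1399), np.float64(0.0942)]
 xdir -0.35447432432893194  ydir-90 -0.3541610225435998
[array([ 0.6085, -0.1584]), array([ 0.5204, -0.1265]), array([ 0.4715, -0.258 ])] [array([ 0.6067, -0.1579]), array([ 0.558 , -0.2897]), array([ 0.4699, -0.2568]), array([ 0.5183, -0.1255])]
knob [ 0.49077029 -0.1891686   0.09361085] [np.float64(0.0010753532772866128), np.float64(0.001075353277286638)]
lid ends [array([ 0.5568, -0.1708]), array([ 0.5341, -0.1657]), array([ 0.5123, -0.2399]), array([ 0.5335, -0.2465])]
bar at head end z~.05 [ 0.58510918 -0.22181205  0.049     ]
```

The geometry is consistent: yaw −0.354 and pivot ≈ (0.578, −0.2225). Knob-to-pivot radius is 105.3 mm (should be 105), and the lever angle is ≈ 0.48 rad. So the knob when down should be at ≈ (0.4795, −0.186, 0.045). I'll press it down with the fingers shut, following the arc.

```bash
python3 - <<'E'
from h import *
from station import robot, effector
from scipy.spatial.transform import Rotation as R
d=np.array([np.cos(-.354),np.sin(-.354),0]);piv=np.array([.578,-.2225,.045])
tip=lambda th:piv-.105*np.cos(th)*d+[0,0,.105*np.sin(th)+.009]
effector.gripper_to(0.0)
j0=np.array(robot.state()["joint_positions"]);best=None
for psi in(-.354,-.354-np.pi/2,-.354+np.pi/2):
    q=(R.from_euler('z',psi)*R.from_euler('x',np.pi)).as_quat();j=robot.ik(tip(.5)+[0,0,.06],q)
    if j is not None:
        c=np.abs(np.array(j)-j0).max()
        if best is None or c<best[0]:best=(c,q,psi)
print(best);q=best[1]
robot.reach(tip(.5)+[0,0,.06],q)
def st():s=robot.state();print(round(s["time_s"],2),s["tcp_pos"].round(4),np.round(s["wrist_force"],1))
st()
robot.move_straight(tip(.481)+[0,0,.008],velocity=.1);st()
for th in(.42,.32,.21,.1,0.):
    h=robot.move_straight(tip(th),velocity=.05,until_force=20);print(th,h);st()
    if h:break
for n in("top","side"): cv2.imwrite(f"pics/{n}1.png",imaging.get_image(n))
s=cv2.imread("pics/side1.png")[115:195,230:335];cv2.imwrite("pics/cs1.png",cv2.resize(s,None,fx=7,fy=7,interpolation=cv2.INTER_CUBIC))
E
```

```text
(np.float64(0.826629902580724), array([ 9.84376353e-01, -1.76077241e-01, -1.07816215e-17,  6.02756675e-17]), -0.354)
2.64 [ 0.4916 -0.1915  0.1646] [ 0.3 -0.3 -0.3]
3.33 [ 0.4909 -0.1905  0.1109] [0.2 0.  0.6]
0.42 False
3.77 [ 0.4878 -0.1891  0.0965] [0.1 1.2 0.1]
0.32 False
4.12 [ 0.4841 -0.1877  0.0865] [-0.2 -0.4  0.3]
0.21 False
4.51 [ 0.4812 -0.1866  0.0753] [0.7 0.2 0.3]
0.1 False
4.89 [ 0.4796 -0.186   0.0639] [0.4 0.4 0. ]
0.0 False
5.25 [ 0.4795 -0.1861  0.0539] [-0.6 -0.2  0.2]
```

View pics/cs1.png

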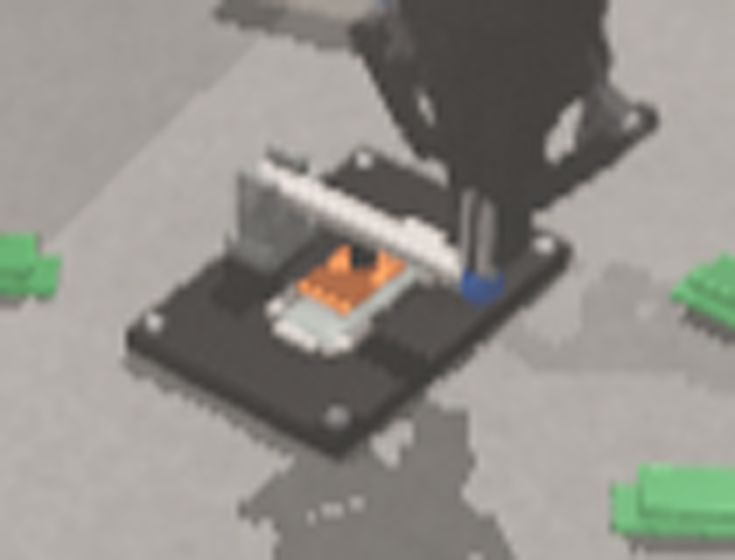

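The lever followed: the knob is under the fingertips at crop (480,290), the pad is close to the lid, and the slide is still in its nest. Now I'll press gently to the stop, retreat and inspect.

```bash
python3 - <<'E'
from h import *
from station import robot
def st():s=robot.state();print(round(s["time_s"],2),s["tcp_pos"].round(4),np.round(s["wrist_force"],1))
p=np.array(robot.state()["tcp_pos"])
print(robot.move_straight(p-[0,0,.008],velocity=.01,until_force=12));st()
p=np.array(robot.state()["tcp_pos"])
robot.move_straight(p+[0,0,.1],velocity=.1);st()
robot.reach([.30,-.50,.25],robot.state()["tcp_rot"]);st()
t=imaging.get_image("top");s=imaging.get_image("side");cv2.imwrite("pics/t2.png",t);cv2.imwrite("pics/s2.png",s)
a,sa=blob(t,(300,160,400,245),(100,125));b,sb=blob(s,(240,125,320,185),(100,130));print(a,sa,b,sb,tri(a,b))
o,so=blob(t,(300,160,400,245),(5,20));print("lid",o,so)
f=lambda im,x,y:cv2.resize(im[y:y+80,x:x+100],(400,320),interpolation=cv2.INTER_CUBIC)
cv2.imwrite("pics/c2.png",np.vstack([np.hstack([f(t,300,160),f(s,235,115)]),np.hstack([f(t,120,130),f(s,150,210)])])[:600])
E
```

```text
True
5.74 [ 0.4796 -0.1861  0.0532] [-2.6  1.9  7.4]
6.9 [ 0.479  -0.1859  0.1524] [-0.6 -0.2  0.1]
8.3 [ 0.3007 -0.499   0.2494] [ 0.4 -0.  -0.4]
[343.78431373 228.84313725] [40, 65, 9, 8, 51] [298.2 153.4] [56, 27, 5, 3, 10] (array([ 0.48012989, -0.18396231,  0.05135371]), [np.float64(0.0009229158053772452), np.float64(0.0009229158053771684)])
lid [343.74657534 200.83561644] [37, 34, 15, 15, 146]
```

View pics/c2.png

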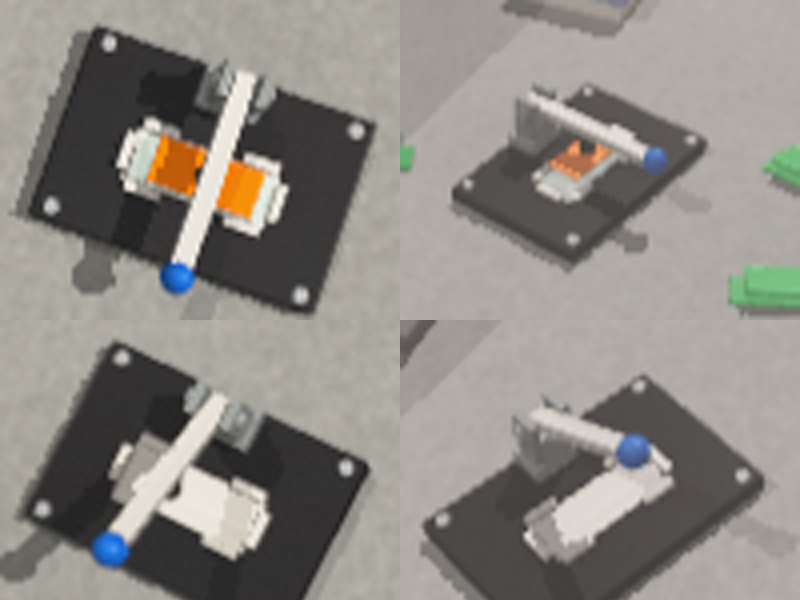

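```bash
python3 - <<'E'
from h import *
from station import robot, order
k,e=tri(crop_px((177,278),(300,160),4),crop_px((255,158),(235,115),4));print(k,e)
if abs(k[2]-.045)<.004: order.job_done();print("done",robot.state()["time_s"])
E
```

```text
[ 0.47963788 -0.18465681  0.04841614] [np.float64(0.0009438485766496323), np.float64(0.0009438485766496603)]
the job is handed in; nothing more can be done
the job is handed in; nothing more can be done
```

I lowered the blue-knobbed lever over the orange-lidded slide to its stop, pressing with shut fingers along its arc. I then backed the arm clear and handed the job in after about 8 s of robot time.

**Checks that agree:**
- The final push met a hard stop, tripping the 12 N limit with the fingertips 53.2 mm above the bench. The knob's top should be at 54 mm when the lever is fully down.
- In plan the knob ended within about 2 mm of where a level lever would put it.
- The last pictures show the slide still in its nest, with its lid's ends where they were to the eye. I did not measure the slide's position afterwards. The visible lid patch moved by 1 pixel, but the lever now hides a different part of it.
- The other insert's lever is still raised.
- The arm is well clear of everything.

**Check that disagrees:** Two camera readings of the final knob height came out high. The better one gave 48.4 mm against an expected 45 mm, a little beyond the roughly 2 mm calibration. A rough reading from only part of the knob gave 51.4 mm, but the same method also read about 7 mm high before the move. I trusted the fingertip contact height and the hard stop over the cameras.

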